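Close the tea jar, keep the measuring cap in hand

ROBOT

A 7-joint arm with a two-finger parallel gripper is mounted at the origin on the work surface; the furniture and walls round the work are solid. World frame = base frame: x ahead of the robot, y to its left, z up, the work surface at z = 0. Lengths are in m, angles in rad, forces in N, time in s.
With the tool pointing down it reaches from about 0.425 to 0.825 m from the base axis. Payload 3.6 kg.
Tool frame: the origin (TCP) lies at the very end of the fingers, on their centre line; the grasp point (between the pads) lies 19 mm behind it; z points along the fingers, y is the line along which they close (so a half turn about z gives the same grasp; the last joint's range is limited). The gripper opens to 85 mm and grips with 20 to 120 N. Pads are 22 mm wide; open, the fingers measure 114 mm over their backs; the gripper's body (76 mm by 85 mm) begins 54 mm behind the grasp point. The pads swing forward as they close: fully open they stand 13 mm farther back than shut.
Start: joints at [-1.278, 0.615, -0.013, 1.423, 0.008, 1.103, -0.04], TCP at [0.204, 0.617, 0.231] pointing down, gripper open.
Joint ranges: [-3.12, 3.12], [-0.3, 2.06], [-1.34, 1.32], [0.26, 2.42], [-1.36, 4.5], [0.01, 1.98], [-2.84, 2.84]. Speed limits (rad/s): [2.79, 2.79, 3.14, 3.14, 3.14, 3.14, 3.14].

INTERFACE

Orientations are given as a unit quaternion [w, x, y, z].
In Python, from rig import manip, eyes gives the robot as it stands.
- The arm moves only by the tool carry_out, never from a script. Its argument "rows" is a list of rows, each an object of numbers: "x", "y", "z": the shift along the tool's x, y, z in mm; "wx", "wy", "wz": the turn, a rotation vector about the tool's x, y, z in degrees. In form: [{"x": .., "y": .., "z": .., "wx": .., "wy": .., "wz": ..}, ...]. A call has 1 to 8 rows; each row is the pose to reach, as a shift and turn from the pose commanded when the call began, along the tool's axes at that moment; what a row does not reach only later rows make up. A row lasts 1/8 s, in which the tool goes at most 62.5 mm and 10.7 degrees, less where a joint would pass 70% of its speed; a pose out of reach is approached as far as the arm can. A call with a gripper value outside its range is refused whole. "fingers" is the gripper command: -1 is shut, 1 is fully open, values between are in proportion, set as the call begins (left out, the last holds). The fingers move at their own pace and stop on an object; the grip force is fixed at half the most. Time passes only in rows, so rows that repeat a pose let the fingers close. It gives the time, the measured TCP pose, the force, the opening and the grip force at its end, in the units of the state.
- manip.sense(): the state, without advancing time (a new reading comes with each control period).
- eyes.camera(name): name is "scene" or "top" or "wrist"; returns a dict with "color" (420x560x3 uint8, red, green, blue), "fx", "fy", "cx", "cy" (pixels), "k1" (the pictures are not rectified: a ray, as slopes to the right and down, at radius r is drawn at 1 + k1 r^2 times it, then the intrinsics apply), "view" (4x4, takes a point from world to camera coordinates). Camera axes: x right, y down, z forward; pixel columns grow to the right and rows downward; lengths in m; the calibration is good to about 2 mm. A picture is of the moment at which its call begins. There is no depth.
- manip.finish_job(): hands the job in; it is judged then, once.
The state is a dict: "time_s": time; "joint_pos": joint angles; "qd": joint speeds; "tau": joint torques, N m; "ee_pos": TCP position; "tool_rot": TCP orientation; "ft_force": force on the tool from outside, world axes, zero at the start; "torque": the same for the moment, N m; "grip_width": opening from 0.0 (shut) to 1.0 (fully open); "finger_force": force on a finger pad.
Only numpy, scipy, OpenCV 4.12 (cv2) and the standard library are available. Lean on these libraries where they do the work, as an engineer would, in place of code of your own. Each camera call takes 0.05 s, during which the arm holds its last target. There are 200 camera calls.

TASK

Close the tea jar, the one whose mouth the wooden stopper lid fits: grip the lid by its wide wooden band, carry it together with the steel cap sitting on it, and lower it, not drop it, fully home in the jar's mouth. Then let go, take the cap alone by its sides and lift it straight off, leaving the wooden lid seated and undisturbed. Finish still holding the cap, open side down, about 10 cm above the lid, with everything else left where it stands.

Things in the scene. Friction and masses are not known exactly. Their poses are not given: they have to be found in the camera images.
- inner_lid: Turned wooden stopper lid, loose, 90 g, z up. Origin: centre of its plug's underside (on the table at the start). Plug 39 mm diameter, 12 mm long, lowest 4 mm tapered; wide band 60 mm diameter from 12 to 26 mm above the origin (carries lid and cap together); tapered boss 39 to 34 mm up to 42 mm, inside the cap. Home: band rests on the jar's rim, origin 12 mm below it.
- cap: Steel measuring cap, loose, 50 g: plain cup, open side down, 48 mm diameter outside, 44 inside, 34 mm high, no knob. Origin: centre of its open lower end; z up to its closed top. Sits loosely over the lid's boss, its open end on the wooden band, 26 mm above the lid's origin (top at 60 mm); only gravity holds it. Grip by the sides; clear of the boss after 16 mm of lift.
- tea_jar: White stoneware jar, loose, 1.5 kg, 100 mm high: body 90 mm in diameter to 58 mm height, sloping shoulder, from 78 mm up a straight neck 52 mm in diameter outside, open mouth 44 mm, wall 4 mm. Origin: centre of its underside. Upright, in either of two places (swaps with the narrow jar).
- tea_jar_mouth (a point): Centre of the tea jar's mouth, level with the rim, 100 mm above the table; z up.
- narrow_jar: A second white stoneware jar, same body and height, but with a narrow neck 36 mm in diameter outside, mouth 28 mm, too small for the lid. Origin: centre of its underside. Bystander.
- lemon: Yellow lemon 71x53x51 mm, bystander; origin at its underside.
- round_cutter: Round tin biscuit cutter, 57 mm wide, 24 mm high, bystander; origin at its underside.
- timer: Round kitchen timer, 70 mm wide, 60 mm high, bystander; origin at its underside.
Mind the look-alikes: they are no part of the job. What is shaped like the cap but green or orange is not meant. What is shaped like the inner_lid but turquoise is not meant.

How it is judged:
On the way, in this order (a step that is already met when the one before it is completed fails the run):
1. the wooden lid is lifted clear of the table with the cap on it (height (world z) of inner_lid above 0.04 m and z of cap in the frame of inner_lid below 0.031 m and horizontal distance between cap and inner_lid below 0.008 m), for 0.2 s.
2. the wooden lid is fully home in the tea jar with the cap still on it (z of inner_lid in the frame of tea_jar_mouth between -0.015 and -0.0095 m and horizontal distance between inner_lid and tea_jar_mouth below 0.006 m and angle between inner_lid's own z axis and vertical below 0.06 rad and z of cap in the frame of inner_lid below 0.031 m and horizontal distance between cap and inner_lid below 0.008 m), for 0.2 s.
3. the fingers have let go of the wooden lid, which stays home with the cap on (all of step 2 and contact force between the fingers and inner_lid below 0.1 N and contact force between the fingers and cap below 0.1 N), for 0.1 s.
4. the cap alone is lifted off, the wooden lid still home (z of inner_lid in the frame of tea_jar_mouth between -0.015 and -0.0095 m and horizontal distance between inner_lid and tea_jar_mouth below 0.006 m and angle between inner_lid's own z axis and vertical below 0.06 rad and z of cap in the frame of inner_lid above 0.06 m), for 0.1 s.
At the end, for the whole second after the job is handed in: Wooden lid home in the upright tea jar (origin 9.5 to 15 mm below the rim, within 6 mm of its axis, under 0.06 rad tilt), untouched; cap held by the fingers, its open end over 95 mm above the lid's origin, within 15 cm sideways, tilt under 0.35 rad, touching neither lid nor jar, at rest (z of inner_lid in the frame of tea_jar_mouth between -0.015 and -0.0095 m and horizontal distance between inner_lid and tea_jar_mouth below 0.006 m and angle between inner_lid's own z axis and vertical below 0.06 rad and z of cap in the frame of inner_lid above 0.095 m and angle between cap's own z axis and vertical below 0.35 rad and contact force between the fingers and cap above 0.5 N and contact force between the fingers and inner_lid below 0.1 N and contact force between cap and inner_lid below 0.05 N and contact force between cap and tea_jar below 0.05 N and horizontal distance between cap and inner_lid below 0.15 m and linear speed of cap below 0.05 m/s and linear speed of inner_lid below 0.02 m/s and angle between tea_jar's own z axis and vertical below 0.05 rad); the arm keeps its last pose, push and grip.
It fails at once if the cap is off the wooden lid while the lid is not home in the tea jar (distance between cap and inner_lid above 0.04 m and not (z of inner_lid in the frame of tea_jar_mouth between -0.015 and -0.0095 m and horizontal distance between inner_lid and tea_jar_mouth below 0.006 m and angle between inner_lid's own z axis and vertical below 0.06 rad)).
It fails at once if the wooden lid is dropped (falls faster than 0.5 m/s out of the fingers) (linear speed of inner_lid above 0.5 m/s and contact force between the fingers and inner_lid below 0.05 N).
It fails at once if the tea jar is pushed more than 40 mm or tipped more than 0.2 rad (distance of tea_jar from where it was at the start of the episode above 0.04 m or angle between tea_jar's own z axis and vertical above 0.2 rad).
It fails at once if a bystander (lemon, round cutter, timer, narrow jar) is moved more than 20 mm (distance of any of lemon, round_cutter, timer, narrow_jar from where it was at the start of the episode above 0.02 m).
It also fails if it takes over 42 s, if anything falls off the work surface, if the arm or the gripper's body presses on something with over 40 N, if the wrist force passes 120 N, or if a joint passes its speed limit or range.

## Working session

There is one attempt and no reset: what is moved stays moved. The work goes in short steps, Python scripts to look and compute and a tool call to move; the robot and the scene stay as the last step left them, time stands still between calls to the robot, and variables do not carry over. Pictures are saved under pics/ and viewed, at most 13 in all, crops included, and the job is handed in when it is done.

Besides the shell and the picture viewer there is one more tool, called after "Call:" as name(argument=value, ...) on one line, values as JSON. carry_out: Moves the arm, as the interface text tells. Its arguments: {"type":"object","properties":{"rows":{"type":"array"},"fingers":{"type":"number"}},"required":["rows"]}

```bash
mkdir -p pics
cat > h.py <<'E'
import numpy as np, cv2
from rig import manip, eyes
def shot(n,f,crop=None,s=1):
    c=eyes.camera(n); im=c["color"][:,:,::-1].copy()
    np.savez("pics/"+f+".npz",**{k:np.array(v) for k,v in c.items()})
    if crop: a,b,w,h=crop; im=im[b:b+h,a:a+w]
    cv2.imwrite("pics/"+f+".png",cv2.resize(im,None,fx=s,fy=s,interpolation=cv2.INTER_CUBIC)); return c
def cam(f): return dict(np.load("pics/"+f+".npz"))
def K(c): return np.array([[c["fx"],0,c["cx"]],[0,c["fy"],c["cy"]],[0,0,1]],float), np.array([c["k1"],0,0,0],float)
def ray(c,u,v):
    k,d=K(c); p=cv2.undistortPoints(np.array([[[u,v]]],float),k,d)[0,0]
    V=np.array(c["view"]); R,t=V[:3,:3],V[:3,3]
    return -R.T@t, R.T@np.array([p[0],p[1],1])
def hit(c,u,v,z):
    o,r=ray(c,u,v); return o+r*(z-o[2])/r[2]
def proj(c,P):
    k,d=K(c);V=np.array(c["view"]); return cv2.projectPoints(np.array(P,float).reshape(-1,1,3),cv2.Rodrigues(V[:3,:3])[0],V[:3,3],k,d)[0][:,0]
E
python3 - <<'E'
from h import *
a=shot("scene","s1");b=shot("top","t1");w=shot("wrist","w1")
im=np.vstack([np.hstack([cv2.imread(f"pics/{n}.png") for n in("s1","t1")])])
cv2.imwrite("pics/both.png",cv2.resize(im,(800,300),interpolation=cv2.INTER_AREA))
s=manip.sense();print({k:np.round(v,4) for k,v in s.items()})
for c in(a,b,w):print(c["fx"],c["cx"],c["cy"],c["k1"],np.round(np.array(c["view"]),3).tolist())
E
```

```text
{'time_s': np.float64(0.15), 'joint_pos': array([-1.2785,  0.6157, -0.0126,  1.4245,  0.0081,  1.1034, -0.0404]), 'qd': array([ 0.0003, -0.0013,  0.0008, -0.0044, -0.0004, -0.0005,  0.0014]), 'tau': array([ 1.3000e-03, -4.6966e+01,  2.6000e-01, -1.7125e+01,  1.0000e-02,
        7.1000e-03, -0.0000e+00]), 'ee_pos': array([0.2035, 0.6167, 0.2304]), 'tool_rot': array([-2.000e-04,  1.587e-01,  9.873e-01, -1.000e-03]), 'ft_force': array([ 0.2943, -0.0583,  0.0202]), 'torque': array([-0.0116,  0.0213,  0.0212]), 'finger_force': np.float64(0.0), 'grip_width': np.float64(1.001)}
486.84009505880266 276.58015757398215 204.87450467139723 -0.07814500243253333 [[0.791, -0.612, 0.019, -0.472], [-0.423, -0.569, -0.706, 0.248], [0.443, 0.55, -0.708, 1.132], [0.0, 0.0, 0.0, 1.0]]
384.9473375926954 277.5567875366861 212.8512216889053 -0.026031847005693165 [[0.001, -1.0, 0.008, -0.036], [-0.99, -0.002, -0.14, 0.552], [0.14, -0.007, -0.99, 0.893], [0.0, 0.0, 0.0, 1.0]]
301.34503486997784 278.02646255618674 207.97059673202517 0.0026184319091453736 [[0.313, 0.95, -0.001, -0.649], [0.914, -0.301, 0.272, -0.035], [0.258, -0.086, -0.962, 0.377], [0.0, 0.0, 0.0, 1.0]]
```

View pics/t1.png

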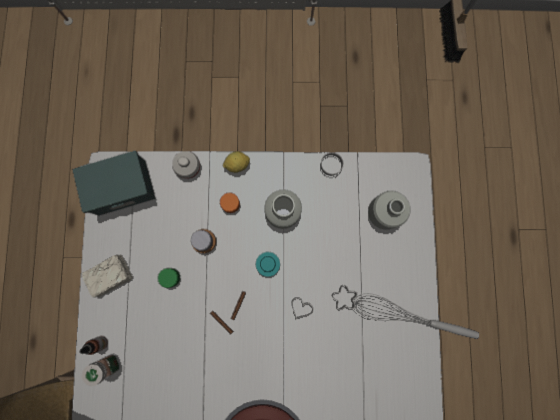

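View pics/s1.png

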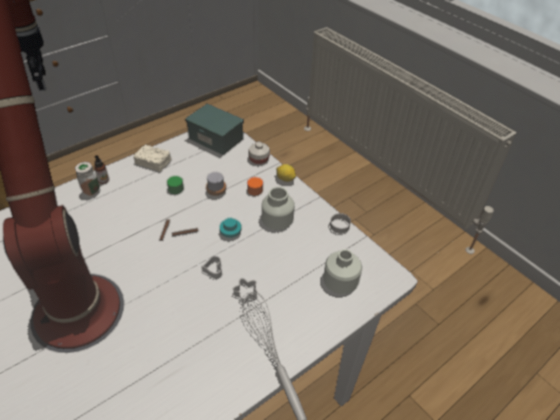

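The top view shows the cap on the lid at about (202,240), the wide-mouthed tea jar at (284,203) and the narrow jar at (396,206). The orange look-alike is at (230,203), green at (168,278) and turquoise at (268,264).

Run:
```python
from h import *
c=cam("t1")
for n,u,v,z in[("cap",202,240,.06),("jar",284,203,.1),("narrow",396,206,.1),("orange",230,202,.034),("turq",268,264,.03),("green",168,278,.034),("lemon",236,162,.03)]:print(n,np.round(hit(c,u,v,z),3))
a=cv2.imread("pics/t1.png")[160:300,150:330];b=cv2.imread("pics/s1.png")[150:290,150:330]
cv2.imwrite("pics/crop1.png",cv2.resize(np.vstack([a,b]),None,fx=2.1*1.0,fy=2.1,interpolation=cv2.INTER_CUBIC))
s=manip.sense()
from scipy.spatial.transform import Rotation as R
q=s["tool_rot"];print(R.from_quat(q[[1,2,3,0]]).as_matrix().round(3))
```

```text
cap [0.485 0.141 0.06 ]
jar [ 0.566 -0.05   0.1  ]
narrow [ 0.56  -0.305  0.1  ]
orange [0.579 0.081 0.034]
turq [ 0.429 -0.013  0.03 ]
green [0.396 0.225 0.034]
lemon [0.681 0.068 0.03 ]
[[-0.95   0.313 -0.001]
 [ 0.313  0.95  -0.002]
 [-0.    -0.002 -1.   ]]
```

View pics/crop1.png

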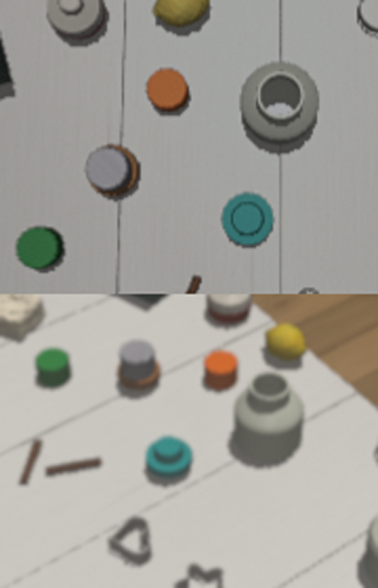

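```bash
cat >> h.py <<'E'
from scipy.spatial.transform import Rotation as R
def to(P):
    s=manip.sense();M=R.from_quat(np.array(s["tool_rot"])[[1,2,3,0]]).as_matrix()
    return np.round(1000*M.T@(np.array(P)-s["ee_pos"]),1)
E
python3 - <<'E'
from h import *
t=cam("t1");s=cam("s1")
for n,z,a,b in[("cap",.06,(201.9,240.7),(215.7,177.6)),("jar",.1,(283.3,205.7),(278.6,194.3))]:
  print(n,hit(t,*a,z).round(4),hit(s,*b,z).round(4))
print(to([.485,.141,.16]))
E
```

```text
cap [0.4829 0.1416 0.06  ] [0.4841 0.138  0.06  ]
jar [ 0.5599 -0.0481  0.1   ] [ 0.5592 -0.0548  0.1   ]
[-416.3 -363.4   71.1]
```

Call:
carry_out(rows=[{"x":-48,"y":-42,"z":8},{"x":-96,"y":-84,"z":16},{"x":-144,"y":-126,"z":24},{"x":-192,"y":-168,"z":32},{"x":-240,"y":-210,"z":40},{"x":-288,"y":-252,"z":48},{"x":-336,"y":-294,"z":56},{"x":-376,"y":-330,"z":64}], fingers=1)

```text
$.rows[0]: bad value
```

Call:
carry_out(rows=[{"x":-20,"y":-17,"z":3},{"x":-40,"y":-34,"z":6},{"x":-40,"y":-34,"z":6},{"x":-40,"y":-34,"z":6}])

```text
$.rows[0]: bad value
```

Run:
```python
from h import *
c=shot("wrist","w2",(100,40,400,300),2);print(manip.sense()["ee_pos"],manip.sense()["joint_pos"],proj(c,[[.484,.140,.06],[.484,.140,.02]]), to([.484,.14,.1]))
```

```text
[0.20354964 0.61684417 0.23059188] [-1.27853441  0.61554247 -0.01261481  1.42426754  0.00810349  1.10334674
 -0.04040652] [[ 22.81568251 475.04333981]
 [ 43.86119639 446.04816791]] [-415.7 -364.8  131.1]
```

View pics/w2.png

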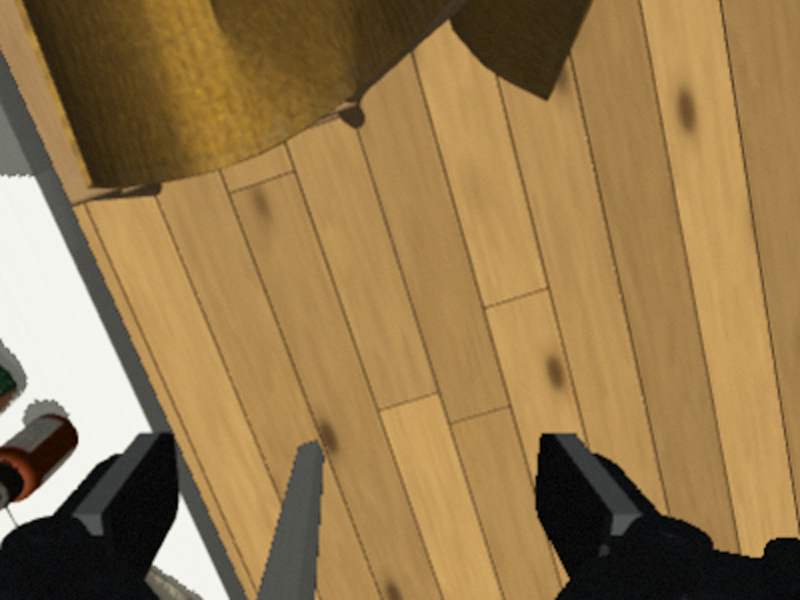

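The move was refused because all six fields are needed; the picture only shows the floor and the fingers.

Call:
carry_out(rows=[{"x":-48,"y":-40,"z":0,"wx":0,"wy":0,"wz":0},{"x":-94,"y":-82,"z":0,"wx":0,"wy":0,"wz":0},{"x":-140,"y":-123,"z":0,"wx":0,"wy":0,"wz":0},{"x":-186,"y":-163,"z":0,"wx":0,"wy":0,"wz":0},{"x":-232,"y":-203,"z":0,"wx":0,"wy":0,"wz":0},{"x":-278,"y":-243,"z":10,"wx":0,"wy":0,"wz":0},{"x":-324,"y":-284,"z":20,"wx":0,"wy":0,"wz":0},{"x":-368,"y":-323,"z":30,"wx":0,"wy":0,"wz":0}], fingers=1)

```text
time_s: 1.2
ee_pos: [0.4529, 0.1933, 0.2012]
tool_rot: [0.0, 0.159, 0.987, 0.0]
ft_force: [0.4, 1.4, -0.6]
grip_width: 0.999
finger_force: 0.0
```

Call:
carry_out(rows=[{"x":-30,"y":-26,"z":20,"wx":0,"wy":0,"wz":0},{"x":-48,"y":-42,"z":40,"wx":0,"wy":0,"wz":0},{"x":-48,"y":-42,"z":40,"wx":0,"wy":0,"wz":0}])

```text
time_s: 1.58
ee_pos: [0.4841, 0.1378, 0.1601]
tool_rot: [-0.001, 0.161, 0.987, -0.001]
ft_force: [-0.9, 0.4, 1.0]
grip_width: 0.999
finger_force: 0.0
```

Run:
```python
from h import *
c=shot("wrist","w3",(100,40,400,300),2);print(manip.sense()["ee_pos"],manip.sense()["joint_pos"],(proj(c,[[.484,.140,.06],[.484,.140,.02]])-[100,40])*2, to([.484,.14,.1]))
```

```text
[0.48395807 0.14007468 0.16097133] [-0.35354712  0.48128043  0.04144766  1.92764749 -0.02922864  0.73491341
  0.95551635] [[361.68804572 336.82297134]
 [361.06711523 314.25671547]] [-0.2 -0.  61. ]
```

View pics/w3.png

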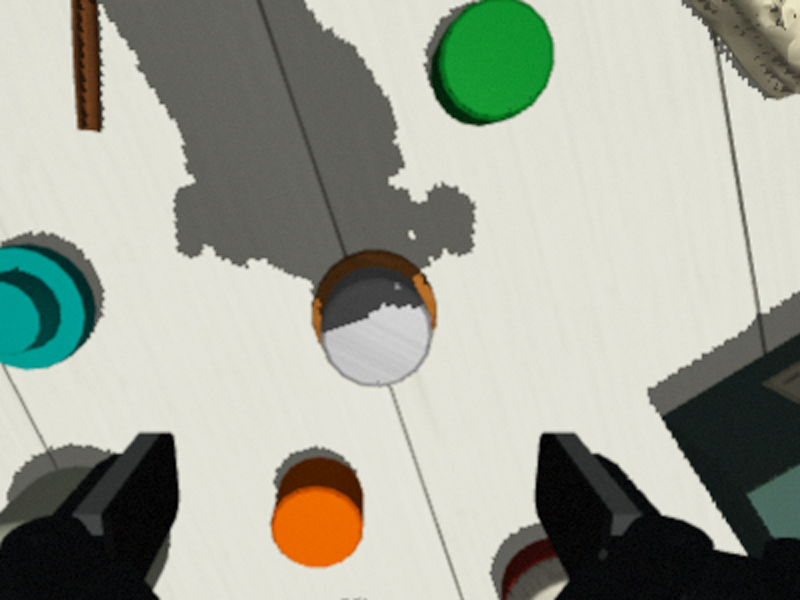

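The cap top is centred near (377,330) in the crop, with the wooden band showing 312–437 wide. My estimate projects to (362,337), so a few millimetres off.

Run:
```python
from h import *
c=cam("w3")
for u,v,z in[(377,330,.06),(374.5,310,.022)]:
  p=hit(c,100+u/2,40+v/2,z);print(p, to([p[0],p[1],.002]))
```

```text
[0.48322272 0.14696227 0.06      ] [  2.6   6.4 159. ]
[0.48358869 0.14686681 0.022     ] [  2.2   6.4 159. ]
```

Call:
carry_out(rows=[{"x":2,"y":5,"z":40,"wx":0,"wy":0,"wz":0},{"x":2,"y":5,"z":90,"wx":0,"wy":0,"wz":0},{"x":2,"y":5,"z":130,"wx":0,"wy":0,"wz":0},{"x":2,"y":5,"z":148,"wx":0,"wy":0,"wz":0},{"x":2,"y":5,"z":156,"wx":0,"wy":0,"wz":0},{"x":2,"y":5,"z":159,"wx":0,"wy":0,"wz":0},{"x":2,"y":5,"z":159,"wx":0,"wy":0,"wz":0}])

```text
time_s: 2.5
ee_pos: [0.4845, 0.1463, 0.0032]
tool_rot: [0.001, 0.158, 0.987, 0.001]
ft_force: [-0.7, 0.1, 0.3]
grip_width: 0.996
finger_force: 0.0
```

Run:
```python
from h import *
a=shot("wrist","w4",(100,40,400,300),2);b=shot("scene","s4")
x=cv2.imread("pics/w4.png");y=cv2.resize(cv2.imread("pics/s4.png")[110:260,150:290],None,fx=4,fy=4,interpolation=cv2.INTER_CUBIC)
cv2.imwrite("pics/w4s.png",np.hstack([cv2.resize(x[100:],(400,250)),cv2.resize(y,(373,400))[:250+0] if 0 else cv2.resize(y,(233,250))]))
s=manip.sense();print(s["ee_pos"],s["ft_force"])
```

```text
[0.48454943 0.1459777  0.00317352] [0.74327817 0.3572261  0.5435714 ]
```

View pics/w4s.png

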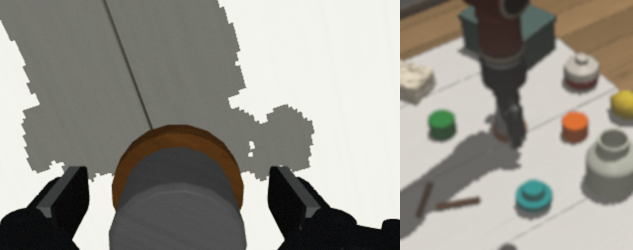

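Band (113–243) sits centred between the pads (88–269). Closing.

Call:
carry_out(rows=[{"x":0,"y":0,"z":0,"wx":0,"wy":0,"wz":0},{"x":0,"y":0,"z":0,"wx":0,"wy":0,"wz":0},{"x":0,"y":0,"z":0,"wx":0,"wy":0,"wz":0},{"x":0,"y":0,"z":0,"wx":0,"wy":0,"wz":0},{"x":0,"y":0,"z":0,"wx":0,"wy":0,"wz":0},{"x":0,"y":0,"z":0,"wx":0,"wy":0,"wz":0}], fingers=-1)

```text
time_s: 3.35
ee_pos: [0.4843, 0.1457, 0.0034]
tool_rot: [0.0, 0.159, 0.987, 0.0]
ft_force: [-2.0, -0.6, 6.7]
grip_width: 0.676
finger_force: 62.7
```

Call:
carry_out(rows=[{"x":0,"y":0,"z":-6,"wx":0,"wy":0,"wz":0},{"x":0,"y":0,"z":-20,"wx":0,"wy":0,"wz":0},{"x":0,"y":0,"z":-40,"wx":0,"wy":0,"wz":0},{"x":0,"y":0,"z":-65,"wx":0,"wy":0,"wz":0},{"x":0,"y":0,"z":-90,"wx":0,"wy":0,"wz":0},{"x":0,"y":0,"z":-115,"wx":0,"wy":0,"wz":0},{"x":0,"y":0,"z":-130,"wx":0,"wy":0,"wz":0},{"x":0,"y":0,"z":-135,"wx":0,"wy":0,"wz":0}])

```text
time_s: 4.35
ee_pos: [0.4842, 0.1457, 0.1383]
tool_rot: [0.001, 0.159, 0.987, 0.0]
ft_force: [0.3, -0.1, -1.9]
grip_width: 0.674
finger_force: 64.3
```

Run:
```python
from h import *
c=shot("wrist","w5",(80,0,400,300),2)
s=manip.sense();print(s["ee_pos"],s["ft_force"],s["grip_width"]); print(to([.560,-.05,s["ee_pos"][2]]))
t=cam("t1");im=t["color"][180:240,250:310];cv2.imwrite("pics/jar.png",cv2.resize(im[:,:,::-1],None,fx=9,fy=9,interpolation=cv2.INTER_CUBIC))
```

```text
[0.48417812 0.14565696 0.13815646] [-0.66715576 -0.56215016 -1.74509467] 0.6711488802948169
[-133.3 -162.     0. ]
```

View pics/w5.png

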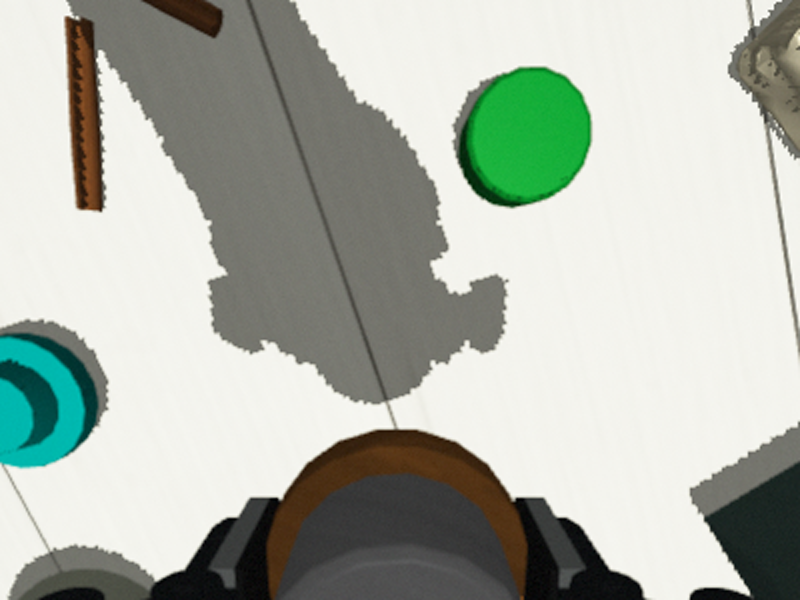

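Lid and cap came up together, level between the pads. Now work out where to stand so the wrist camera sees the jar mouth beside the lid.

Run:
```python
from h import *
c=cam("w5");s=manip.sense();M=R.from_quat(s["tool_rot"][[1,2,3,0]]).as_matrix()
e=s["ee_pos"]
for d in(60,80,100,120):
  for dz in (0,20,40): print(d,dz,proj(c,[e+M@[d/1e3,0,(e[2]+dz/1e3-.1)]]).round())
# lid x offset: band near edge rows vs offset
for ox in(-8,-4,0,4):
  L=e+M@[ox/1e3,0,0];L[2]=e[2]-.0034
  a=np.linspace(0,2*np.pi,73)
  out=[]
  for r,z in((.03,.012),(.03,.026),(.024,.060),(.024,.026)):
    P=L+np.c_[r*np.cos(a),r*np.sin(a),0*a+z]; out.append((proj(c,P)-[80,0]).dot(2).min(0).round(1).tolist())
  print(ox,out)
```

```text
60 0 [[278. 139.]]
60 20 [[278. 138.]]
60 40 [[278. 136.]]
80 0 [[278. 103.]]
80 20 [[278. 105.]]
80 40 [[278. 107.]]
100 0 [[278.  64.]]
100 20 [[278.  70.]]
100 40 [[278.  75.]]
120 0 [[278.  23.]]
120 20 [[278.  33.]]
120 40 [[278.  42.]]
-8 [[275.0, 455.5], [263.1, 477.8], [256.4, 591.9], [289.8, 503.9]]
-4 [[274.1, 439.2], [262.0, 459.9], [254.9, 569.5], [289.0, 486.5]]
0 [[273.2, 422.7], [260.9, 441.8], [253.4, 546.7], [288.1, 468.9]]
4 [[272.3, 405.9], [259.8, 423.3], [251.8, 523.3], [287.2, 450.9]]
```

Call:
carry_out(rows=[{"x":-10,"y":-7,"z":-10,"wx":0,"wy":0,"wz":0},{"x":-40,"y":-28,"z":-20,"wx":0,"wy":0,"wz":0},{"x":-80,"y":-56,"z":-20,"wx":0,"wy":0,"wz":0},{"x":-125,"y":-87,"z":-20,"wx":0,"wy":0,"wz":0},{"x":-170,"y":-118,"z":-20,"wx":0,"wy":0,"wz":0},{"x":-205,"y":-142,"z":-20,"wx":0,"wy":0,"wz":0},{"x":-225,"y":-156,"z":-20,"wx":0,"wy":0,"wz":0},{"x":-233,"y":-162,"z":-20,"wx":0,"wy":0,"wz":0}])

```text
time_s: 5.4
ee_pos: [0.6545, -0.0845, 0.1563]
tool_rot: [-0.001, 0.16, 0.987, -0.001]
ft_force: [0.2, 0.2, -0.9]
grip_width: 0.672
finger_force: 64.3
```

Call:
carry_out(rows=[{"x":0,"y":0,"z":0,"wx":0,"wy":0,"wz":0},{"x":0,"y":0,"z":0,"wx":0,"wy":0,"wz":0},{"x":0,"y":0,"z":0,"wx":0,"wy":0,"wz":0}])

```text
time_s: 5.78
ee_pos: [0.6541, -0.0797, 0.1575]
tool_rot: [-0.0, 0.158, 0.987, 0.0]
ft_force: [-1.2, -1.1, -1.4]
grip_width: 0.674
finger_force: 64.3
```

Run:
```python
from h import *
c=shot("wrist","w6",(80,0,400,300),2)
s=manip.sense();print(s["ee_pos"],s["ft_force"],s["grip_width"],s["joint_pos"])
```

```text
[ 0.65423034 -0.07991091  0.15749029] [-0.07143962 -0.94346792 -1.77997767] 0.6763705346741646 [ 0.06906274  0.69888271  0.03476336  1.48358894 -0.02792805  0.95992371
  1.36553701]
```

View pics/w6.png

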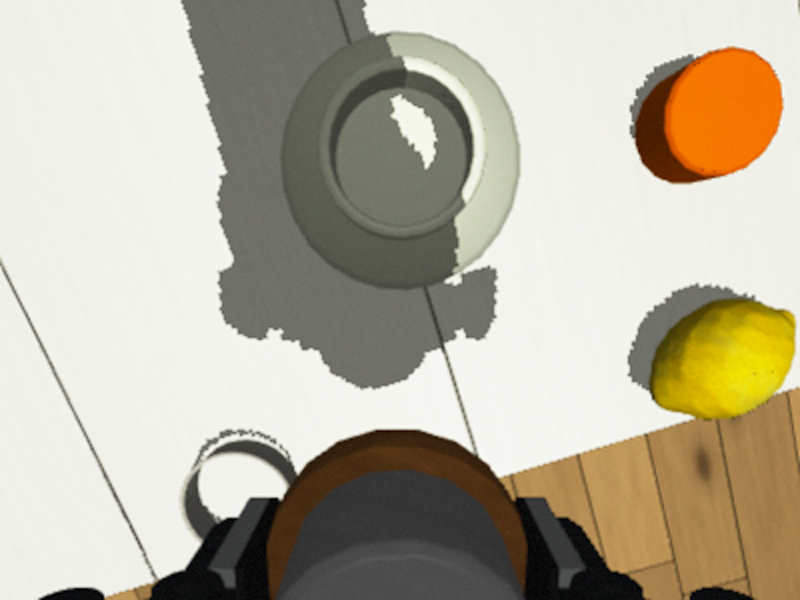

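The tea-jar rim's outer edge spans 320–486 across and 55–238 down in the crop (centre ≈ 403,147). I'll fit the 52 mm rim circle to that.

Run:
```python
from h import *
from scipy.optimize import least_squares
c=cam("w6");a=np.linspace(0,2*np.pi,121)
def ext(p,r=.026,z=.1):
  q=(proj(c,np.c_[p[0]+r*np.cos(a),p[1]+r*np.sin(a),0*a+z])-[80,0])*2
  return np.r_[q.min(0),q.max(0)]
m=np.array([320,55,486,238])
f=least_squares(lambda p:ext(p)-m,[.56,-.05],x_scale=.01,diff_step=1e-4);print(f.x,ext(f.x))
print(to([*f.x,.1575]))
```

```text
[ 0.56238116 -0.04735376] [317.73844037  54.21922173 488.26409094 239.08724945]
[97.4  2.3  0. ]
```

Call:
carry_out(rows=[{"x":10,"y":0,"z":0,"wx":0,"wy":0,"wz":0},{"x":35,"y":1,"z":0,"wx":0,"wy":0,"wz":0},{"x":65,"y":2,"z":0,"wx":0,"wy":0,"wz":0},{"x":88,"y":2,"z":5,"wx":0,"wy":0,"wz":0},{"x":98,"y":2,"z":15,"wx":0,"wy":0,"wz":0},{"x":98,"y":2,"z":30,"wx":0,"wy":0,"wz":0},{"x":98,"y":2,"z":42,"wx":0,"wy":0,"wz":0},{"x":98,"y":2,"z":49,"wx":0,"wy":0,"wz":0}])

```text
time_s: 6.82
ee_pos: [0.5621, -0.0488, 0.1071]
tool_rot: [-0.0, 0.159, 0.987, -0.0]
ft_force: [-0.1, 0.5, -1.5]
grip_width: 0.674
finger_force: 64.3
```

Call:
carry_out(rows=[{"x":0,"y":0,"z":0,"wx":0,"wy":0,"wz":0},{"x":0,"y":0,"z":0,"wx":0,"wy":0,"wz":0}])

```text
time_s: 7.08
ee_pos: [0.5625, -0.0488, 0.1085]
tool_rot: [0.0, 0.159, 0.987, -0.0]
ft_force: [0.0, 0.0, -0.7]
grip_width: 0.674
finger_force: 64.3
```

Run:
```python
from h import *
shot("scene","s7",(215,120,130,130),5)
s=manip.sense();print(s["ee_pos"],s["ft_force"],s["grip_width"],to([.5624,-.0474,.0914]))
```

```text
[ 0.5625795  -0.04874757  0.10864302] [-0.32116239 -0.46364158 -1.37463389] 0.6762159690580876 [ 0.6  1.2 17.2]
```

View pics/s7.png

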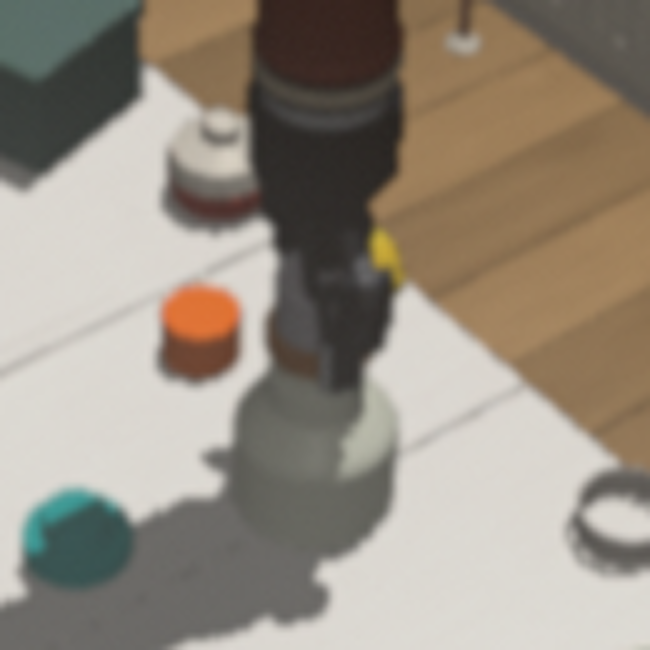

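The lid is poised just above the tea jar's neck. A 1 mm trim, then lower in small steps.

Call:
carry_out(rows=[{"x":1,"y":1,"z":2,"wx":0,"wy":0,"wz":0},{"x":1,"y":1,"z":4,"wx":0,"wy":0,"wz":0},{"x":1,"y":1,"z":6,"wx":0,"wy":0,"wz":0},{"x":1,"y":1,"z":8,"wx":0,"wy":0,"wz":0},{"x":1,"y":1,"z":10,"wx":0,"wy":0,"wz":0},{"x":1,"y":1,"z":11,"wx":0,"wy":0,"wz":0}])

```text
time_s: 7.88
ee_pos: [0.5614, -0.0474, 0.0971]
tool_rot: [-0.0, 0.159, 0.987, -0.0]
ft_force: [-0.0, -0.1, -1.9]
grip_width: 0.678
finger_force: 64.3
```

Already 6 mm into the mouth with no contact force.

Call:
carry_out(rows=[{"x":0,"y":0,"z":1.5,"wx":0,"wy":0,"wz":0},{"x":0,"y":0,"z":3,"wx":0,"wy":0,"wz":0},{"x":0,"y":0,"z":4.5,"wx":0,"wy":0,"wz":0},{"x":0,"y":0,"z":5.5,"wx":0,"wy":0,"wz":0},{"x":0,"y":0,"z":5.5,"wx":0,"wy":0,"wz":0}])

```text
time_s: 8.5
ee_pos: [0.5614, -0.0474, 0.0917]
tool_rot: [-0.0, 0.159, 0.987, -0.0]
ft_force: [-0.8, 0.4, -1.0]
grip_width: 0.669
finger_force: 64.3
```

Call:
carry_out(rows=[{"x":0,"y":0,"z":0.5,"wx":0,"wy":0,"wz":0},{"x":0,"y":0,"z":1,"wx":0,"wy":0,"wz":0},{"x":0,"y":0,"z":1,"wx":0,"wy":0,"wz":0}])

```text
time_s: 8.88
ee_pos: [0.5615, -0.0474, 0.0914]
tool_rot: [0.0, 0.159, 0.987, 0.0]
ft_force: [-1.3, 0.4, 4.0]
grip_width: 0.672
finger_force: 64.8
```

Seated (contact force builds at the expected height). Hold a moment, then open.

Call:
carry_out(rows=[{"x":0,"y":0,"z":0,"wx":0,"wy":0,"wz":0},{"x":0,"y":0,"z":0,"wx":0,"wy":0,"wz":0}])

```text
time_s: 9.12
ee_pos: [0.5616, -0.0474, 0.0914]
tool_rot: [0.0, 0.159, 0.987, 0.0]
ft_force: [-2.5, 0.6, 5.5]
grip_width: 0.679
finger_force: 65.0
```

Call:
carry_out(rows=[{"x":0,"y":0,"z":0,"wx":0,"wy":0,"wz":0},{"x":0,"y":0,"z":0,"wx":0,"wy":0,"wz":0},{"x":0,"y":0,"z":0,"wx":0,"wy":0,"wz":0},{"x":0,"y":0,"z":0,"wx":0,"wy":0,"wz":0},{"x":0,"y":0,"z":0,"wx":0,"wy":0,"wz":0},{"x":0,"y":0,"z":0,"wx":0,"wy":0,"wz":0}], fingers=1)

```text
time_s: 9.88
ee_pos: [0.5614, -0.0474, 0.0908]
tool_rot: [-0.0, 0.159, 0.987, -0.0]
ft_force: [-0.7, 0.4, 0.5]
grip_width: 0.997
finger_force: 0.0
```

Run:
```python
from h import *
shot("wrist","w8",(80,0,400,420),1.4)
s=manip.sense();print(s["ee_pos"],s["ft_force"],s["grip_width"])
```

```text
[ 0.56143588 -0.04735631  0.09080281] [-1.25077775  0.53571093 -1.03180249] 0.9958271862429177
```

View pics/w8.png

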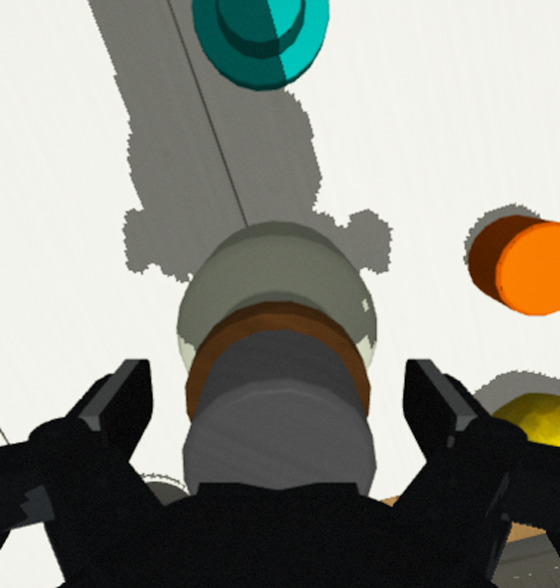

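Lid is home and released, with cap centred between the pads (cap 183–376, pads 151–404). Raise 26 mm so the pads meet only the cap, then grip.

Call:
carry_out(rows=[{"x":0,"y":0,"z":-5,"wx":0,"wy":0,"wz":0},{"x":0,"y":0,"z":-13,"wx":0,"wy":0,"wz":0},{"x":0,"y":0,"z":-21,"wx":0,"wy":0,"wz":0},{"x":0,"y":0,"z":-26,"wx":0,"wy":0,"wz":0},{"x":0,"y":0,"z":-26,"wx":0,"wy":0,"wz":0},{"x":0,"y":0,"z":-26,"wx":0,"wy":0,"wz":0}])

```text
time_s: 10.68
ee_pos: [0.5613, -0.0474, 0.1167]
tool_rot: [-0.0, 0.159, 0.987, -0.0]
ft_force: [0.7, -0.1, -0.8]
grip_width: 0.997
finger_force: 0.0
```

Call:
carry_out(rows=[{"x":0,"y":0,"z":0,"wx":0,"wy":0,"wz":0},{"x":0,"y":0,"z":0,"wx":0,"wy":0,"wz":0},{"x":0,"y":0,"z":0,"wx":0,"wy":0,"wz":0},{"x":0,"y":0,"z":0,"wx":0,"wy":0,"wz":0},{"x":0,"y":0,"z":0,"wx":0,"wy":0,"wz":0},{"x":0,"y":0,"z":0,"wx":0,"wy":0,"wz":0},{"x":0,"y":0,"z":0,"wx":0,"wy":0,"wz":0}], fingers=-1)

```text
time_s: 11.55
ee_pos: [0.5615, -0.0474, 0.117]
tool_rot: [0.0, 0.159, 0.987, -0.0]
ft_force: [-0.9, -0.2, 3.3]
grip_width: 0.549
finger_force: 61.4
```

Call:
carry_out(rows=[{"x":0,"y":0,"z":-3,"wx":0,"wy":0,"wz":0},{"x":0,"y":0,"z":-9,"wx":0,"wy":0,"wz":0},{"x":0,"y":0,"z":-18,"wx":0,"wy":0,"wz":0},{"x":0,"y":0,"z":-32,"wx":0,"wy":0,"wz":0},{"x":0,"y":0,"z":-50,"wx":0,"wy":0,"wz":0},{"x":0,"y":0,"z":-68,"wx":0,"wy":0,"wz":0},{"x":0,"y":0,"z":-80,"wx":0,"wy":0,"wz":0},{"x":0,"y":0,"z":-86,"wx":0,"wy":0,"wz":0}])

```text
time_s: 12.55
ee_pos: [0.5617, -0.0474, 0.2039]
tool_rot: [0.001, 0.159, 0.987, 0.0]
ft_force: [0.1, 0.4, -0.4]
grip_width: 0.549
finger_force: 61.4
```

Call:
carry_out(rows=[{"x":0,"y":0,"z":0,"wx":0,"wy":0,"wz":0},{"x":0,"y":0,"z":0,"wx":0,"wy":0,"wz":0},{"x":0,"y":0,"z":0,"wx":0,"wy":0,"wz":0},{"x":0,"y":0,"z":0,"wx":0,"wy":0,"wz":0}])

```text
time_s: 13.05
ee_pos: [0.5612, -0.0474, 0.2024]
tool_rot: [-0.0, 0.159, 0.987, -0.0]
ft_force: [0.3, 1.2, 0.4]
grip_width: 0.545
finger_force: 61.4
```

Run:
```python
from h import *
shot("scene","s9"); shot("wrist","w9")
x=cv2.imread("pics/s9.png")[110:250,215:345];y=cv2.imread("pics/w9.png")
cv2.imwrite("pics/f.png",np.hstack([cv2.resize(x,(400,430)),cv2.resize(y[:,80:480],(400,430))]))
```

```text
(no output)
```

View pics/f.png

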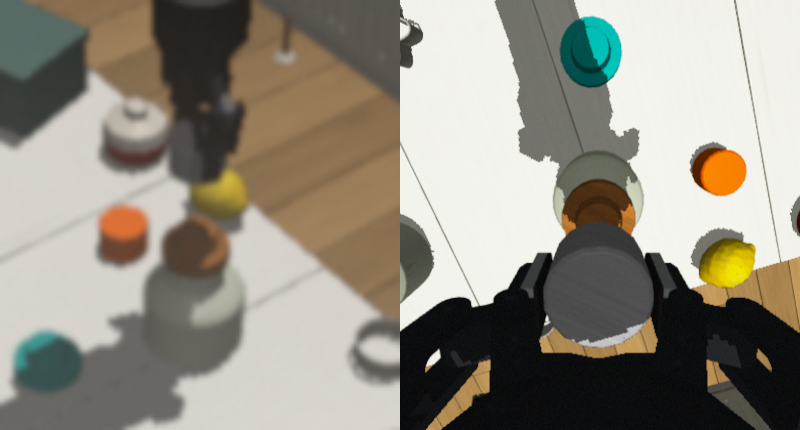

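The wooden lid is seated level on the tea jar, left panel (195,250). The cap is held upright well above it, right panel (598,285).

```bash
python3 -c "
from rig import manip
print(manip.finish_job())"
```

```text
the job is handed in; nothing more can be done
None
```

I seated the wooden lid in the tea jar, lifted the cap straight off, and handed the job in with the cap held open side down about 11 cm above the lid's origin; the last pictures show the lid level in the jar, but the judge returned no verdict.

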